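# Seat a milled block in an undercut nest

## Task

Set the milled aluminium block down on the steel base plate in front of the grey-roofed nest, lengthwise to the pocket, and slide it in under the roof until it is fully home against the end stop hidden inside and lies close up along the brass side guide. The stop is only lightly clamped, so feel for it gently and do not shove it out of its setting, and never press the block on the nest with 40 N or more. Then let go and leave the block there, and leave the vee block, the black tape roll and the hex key where they are.

Things in the scene. Friction and masses are not known exactly. Their poses are not given: they have to be found in the camera images.
- block_center (a point): Centre of the loose milled aluminium block with holes: 45 mm (its x) by 70 mm (its y, long axis) by 32 mm high (z up), about 0.3 kg, lying flat on the blue worktop (z = 0). Either end may go in first. Grip it across the 45 mm width close to the end that stays outside: when seated, 34 to 54 mm of its length stick out of the nest.
- nest: Fixed loading nest. Origin at z = 0 under the middle of the pocket mouth; +x points into the pocket, +y left as one looks in, z up. Dark steel base plate, top 10 mm above the worktop, x = -105 to +65, y = -52 to +52 mm, open and flat in front of the mouth; roof and walls all lie behind x = 0. The roof's top is 53 mm above the worktop.
- pocket_mouth (a point): Middle of the pocket mouth, on the base plate; axes as the nest's. Pocket: 55 mm wide, 35 mm high under a grey roof. Hidden inside is a flat end stop, set anywhere from 16 to 36 mm in from the mouth, different each time and not measured: find it by touch.
- brass_guide (a point): On the inner face of the brass guide, at its front edge, half-way up; the guide is the pocket's left (+y) wall, 14 mm thick, 27.5 mm left of the pocket's middle. The right wall is grey. With the block seated against the guide its centre is 5 mm left of the pocket's middle.
- seat_pin (a joint): Feeler pin that stands 6 mm out of the face of the end stop: 0 m = free, 0.006 m = pressed flush with the stop (block home). Its spring is very weak (under 0.5 N), too weak to move the block.
- vee_block: Bystander: loose ground steel vee block, 50 x 60 x 42 mm, beside the nest; origin under its middle.
- tape_black: Bystander: loose roll of black tape, 68 mm across, 19 mm high, on the blue worktop; origin under its middle.
- hex_key: Bystander: loose dark hex key, 44 x 114 x 9 mm, beside the front of the nest; origin under its middle.
- stop_shift (a joint): How far the end stop has been shoved deeper into the nest from its setting: 0 m = as set (at the start always 0). The stop is held only by a light friction clamp, which slips at a steady push of about 14 N and does not come back; 5 to 9 N seats the block safely.
Things that resemble listed ones, but are neither listed nor needed, are in the scene too. Leave any orange look-alike of the part that bears block_center alone.

How it is judged:
At the end, for the whole second after the job is handed in: The block rests flat on the base plate under the roof, with its end within 2 mm of the hidden stop (feeler pin pressed at least 4 mm), its side within 2 mm of the brass guide, square to the pocket within 0.05 rad, at rest (value of joint seat_pin above 0.004 m and y of block_center in the frame of nest between 0.003 and 0.007 m and z of block_center in the frame of nest below 0.028 m and angle between the y axis of block_center and the x axis of nest, either way round below 0.05 rad and linear speed of block below 0.01 m/s); the robot touches nothing.
It fails at once if the end stop is shoved more than 2 mm out of its setting (value of joint stop_shift above 0.002 m).
It fails at once if the block, once in the pocket, is pressed on the nest (stop, guide, walls, roof, floor) with 40 N or more (x of block_center in the frame of nest above -0.034 m and contact force between block and nest above 40 N).
It fails at once if the robot presses on the nest with 40 N or more (contact force between any of the fingers, the arm and nest above 40 N).
It fails at once if a bystander is shifted by more than 15 mm (distance of any of vee_block, tape_black, hex_key from where it was at the start of the episode above 0.015 m).
It also fails if it takes over 43 s, if anything falls off the work surface, if the arm or the gripper's body presses on something with over 40 N, if the wrist force passes 120 N, or if a joint passes its speed limit or range.

## Robot

A 7-joint arm with a two-finger parallel gripper is mounted at the origin on a cart in front of the work surface, level with it; the furniture and walls round the work are solid. World frame = base frame: x ahead of the robot, y to its left, z up, the work surface at z = 0. Lengths are in m, angles in rad, forces in N, time in s.
With the tool pointing down it reaches from about 0.4 to 0.85 m from the base axis. Payload 10.4 kg.
Tool frame: the origin (TCP) lies on the centre line of the jaws, within the pads' length; the fingertips stand 8 mm ahead of it and the grasp point (between the pads) lies 11 mm behind it (r.finger_overhang is the distance from the TCP to the fingertips, in m); z points along the fingers, y is the line along which they close (so a half turn about z gives the same grasp; the last joint's range is limited). The gripper opens to 87 mm and grips with 3 to 60 N. Pads are 19 mm wide; open, the fingers measure 117 mm over their backs; the gripper's body (75 mm by 190 mm) begins 51 mm behind the grasp point.
Start: joints at [-1.351, 0.332, -0.065, 1.46, 0.022, 1.35, -0.088], TCP at [0.15, 0.607, 0.192] pointing down, gripper open.
Joint ranges: [-2.6, 2.6], [-0.5, 2.12], [-1.47, 1.34], [0.16, 2.42], [-1.27, 4.41], [0.06, 2.06], [-2.6, 2.6]. Speed limits (rad/s): [2.22, 2.22, 2.79, 2.79, 3.14, 3.14, 3.14].

## Interface

Orientations are given as a unit quaternion [x, y, z, w].
In Python, from bench import r, vision gives the robot as it stands.
- The arm moves only by the tool drive_tool, never from a script. Its argument "series" is a list of rows, each a list of 2 entries, a list of its own where there are three numbers: the shift along the world's x, y, z in cm, then the turn about the world's z in degrees. A call has exactly 10 rows; each row shifts and turns the commanded pose from where the row before left it; what a row does not reach is not made up. A row lasts 1/8 s, in which the tool goes at most 62.5 mm and 10.7 degrees, less where a joint would pass 70% of its speed; a pose out of reach is approached as far as the arm can. A call with a gripper value outside its range is refused whole. "hand" is the closure, from 0 (fully open) to 1 (shut), set as the call begins (left out, the last holds). The fingers move at their own pace and stop on an object; "newtons" is the grip in N (left out, the last holds). Time passes only in rows, so rows that do not move let the fingers close, or fill a call up. It gives the time, the measured TCP pose, the force, the opening and the grip force at its end, in the units of the state.
- r.read_state(): the state, without advancing time (a new reading comes with each control period).
- vision.camera(name): name is "side" or "top"; returns a dict with "color" (480x640x3 uint8, red, green, blue), "intrinsics" (3x3 intrinsics, pixels), "k1" (the pictures are not rectified: a ray, as slopes to the right and down, at radius r is drawn at 1 + k1 r^2 times it, then the intrinsics apply), "R" (3x3) and "t" (3): a world point X has camera coordinates R X + t. Camera axes: x right, y down, z forward; pixel columns grow to the right and rows downward; lengths in m; the calibration is good to about 2 mm. A picture is of the moment at which its call begins. There is no depth.
- r.close_job(): hands the job in; it is judged then, once.
The state is a dict: "time": time; "joint_positions": joint angles; "joint_vel": joint speeds; "joint_torque": joint torques, N m; "ee_pos": TCP position; "eef_rot": TCP orientation; "ft_force": force on the tool from outside, world axes, zero at the start; "torque": the same for the moment, N m; "width": finger opening in m; "grip_force": force on a finger pad.
Only numpy, scipy, OpenCV 4.12 (cv2) and the standard library are available. Lean on these libraries where they do the work, as an engineer would, in place of code of your own. Each camera call takes 0.05 s, during which the arm holds its last target. There are 200 camera calls.

## Working session

There is one attempt and no reset: what is moved stays moved. The work goes in short steps, Python scripts to look and compute and a tool call to move; the robot and the scene stay as the last step left them, time stands still between calls to the robot, and variables do not carry over. Pictures are saved under pics/ and viewed, at most 10 in all, crops included, and the job is handed in when it is done.

Besides the shell and the picture viewer there is one more tool, called after "Request:" by a JSON object that holds its "name" and its "arguments". drive_tool: Moves the arm, as the interface text tells. Its arguments: {"type":"object","properties":{"series":{"type":"array"},"hand":{"type":"number"},"newtons":{"type":"number"}},"required":["series"]}

```bash
mkdir -p pics; python3 - <<'E'
from bench import r, vision
import cv2,pickle
for n in("top","side"):
    d=vision.camera(n); cv2.imwrite(f"pics/{n}0.png",d["color"][:,:,::-1]); pickle.dump(d,open(f"{n}.pkl","wb"))
    print(n,d["intrinsics"],d["k1"],-d["R"].T@d["t"])
s=r.read_state(); print(s); print(r.finger_overhang)
E
```

```text
top [[526.64324252   0.         315.401126  ]
 [  0.         526.64324252 243.95266302]
 [  0.           0.           1.        ]] -0.06903319226846324 [ 0.3097722  -0.02308886  1.24909626]
side [[473.47998098   0.         330.81549976]
 [  0.         473.47998098 237.18119069]
 [  0.           0.           1.        ]] -0.07570531573367816 [ 0.24351751 -0.91822669  0.54279195]
{'time': 0.1, 'joint_positions': array([-1.35057624,  0.33281445, -0.06468687,  1.46086068,  0.02159476,
        1.3499043 , -0.08849133]), 'joint_vel': array([ 0.00029469, -0.0010876 ,  0.00014075, -0.00194957, -0.00077609,
       -0.00030459,  0.00067486]), 'joint_torque': array([ 1.54813086e-03, -6.24544501e+01,  2.48014927e-02, -3.90718925e+01,
       -6.14446658e-02,  3.66448914e-02,  3.93271966e-05]), 'ee_pos': array([0.15019324, 0.60628363, 0.19152829]), 'eef_rot': array([ 1.21104821e-01,  9.92639514e-01, -6.43943005e-04, -4.94447568e-05]), 'ft_force': array([0.22327238, 0.22111681, 0.19135717]), 'torque': array([-0.0030389 , -0.0132596 ,  0.02388828]), 'grip_force': 0.0, 'width': 0.08725878271190501}
0.008
```

View pics/top0.png

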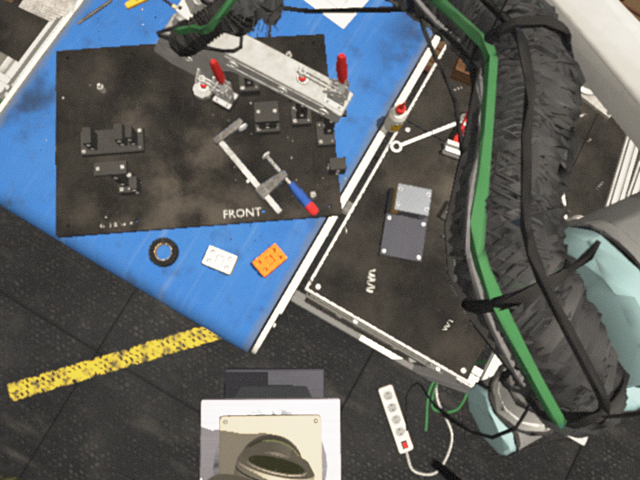

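View pics/side0.png

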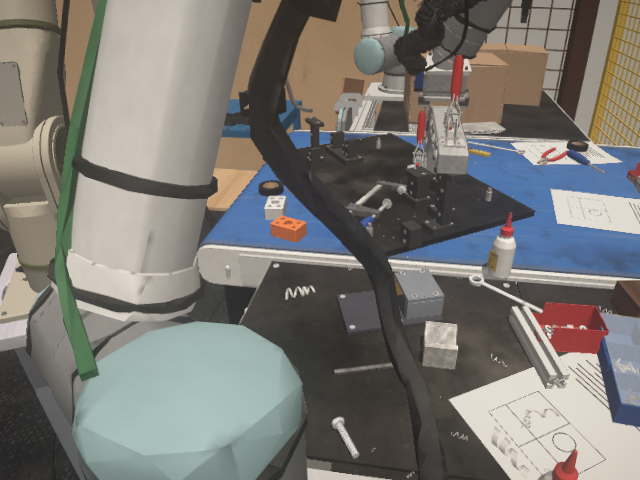

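Candidates for the block: the white/aluminium block with holes at top (219,259) and the orange look-alike at top (269,260). There is also a plain silver vee block at side (440,345). I choose the aluminium one at (219,259) and will check it in a crop. The nest has its grey roof at top (413,200) and its plate in front at (402,240).

```bash
cat > h.py <<'E'
import numpy as np,cv2,pickle
def ray(d,px):
    K=d["intrinsics"]; u=cv2.undistortPoints(np.array([[px]],float),K,np.array([d["k1"],0,0,0,0.]))[0,0] if 0 else None
    a=(np.array(px,float)-K[:2,2])/[K[0,0],K[1,1]]; s=a.copy()
    for _ in range(20): s=a/(1+d["k1"]*(s@s))
    return d["R"].T@np.array([s[0],s[1],1])
def onz(d,px,z):
    v=ray(d,px); c=-d["R"].T@d["t"]; return c+v*(z-c[2])/v[2]
def proj(d,X):
    x=d["R"]@np.array(X,float)+d["t"]; s=x[:2]/x[2]; s=s*(1+d["k1"]*(s@s))
    return s*np.diag(d["intrinsics"])[:2]+d["intrinsics"][:2,2]
def load(n): return pickle.load(open(n+".pkl","rb"))
def crop(img,x,y,w,h,k): return cv2.resize(img[y:y+h,x:x+w],None,fx=k,fy=k,interpolation=cv2.INTER_CUBIC)
E
python3 - <<'E'
from h import *
t=load("top")["color"][:,:,::-1]; s=load("side")["color"][:,:,::-1]
a=crop(t,195,235,100,50,4); b=crop(s,255,185,100,60,4)
cv2.imwrite("pics/c1.png",np.hstack([np.vstack([a,b]),crop(t,365,175,80,88,5)]))
cv2.imwrite("pics/c2.png",crop(s,325,260,150,120,5))
E
```

```text
(no output)
```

View pics/c1.png

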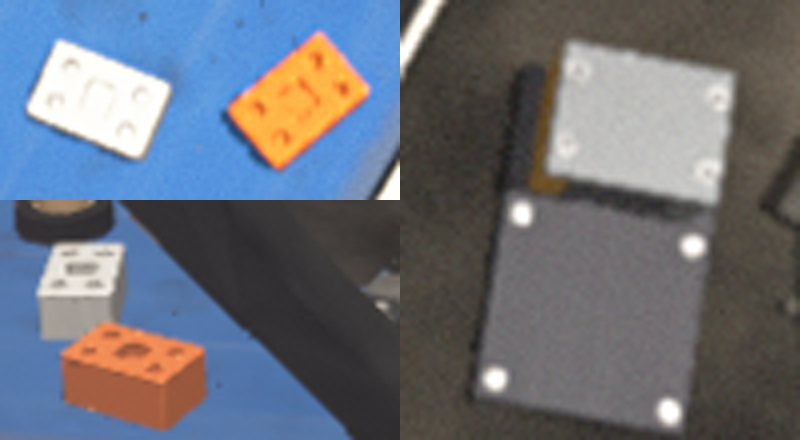

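View pics/c2.png

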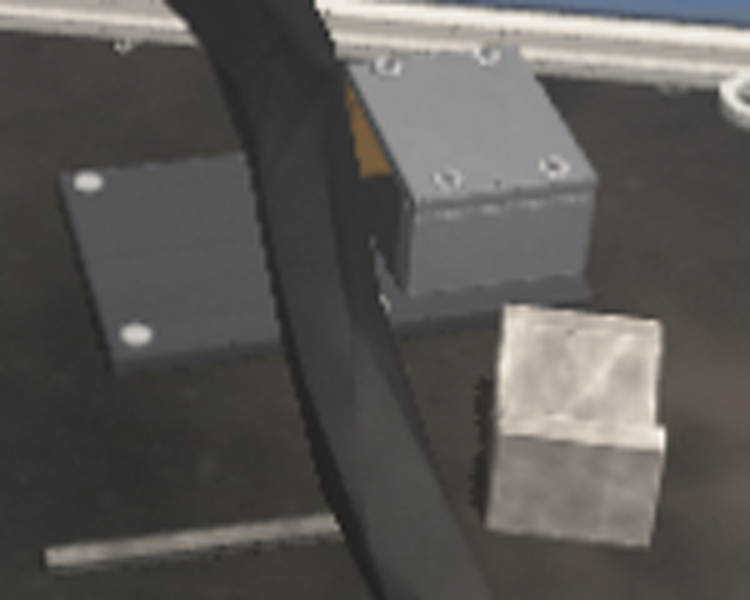

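Crop 1 confirms the aluminium block with holes (top-face corners near crop (58,40), (172,85), (143,160), (27,115)); the orange one lies next to it. The pocket mouth faces down in the top image, with brass on the image left. The plate's front corners are at crop (476,398) and (684,430), and the roof corners at (566,40), (736,72), (716,205), (546,178). Crop 2 shows the vee block and hex key to the right of the nest.

```bash
python3 - <<'E'
from h import *
d=load("top"); s=load("side")
P=lambda q,z,o,k:np.array([onz(d,(np.array(c)+.5)/k-.5+o,z)[:2] for c in q])
b=P([(58,40),(172,85),(143,160),(27,115)],.032,(195,235),4)
o=P([(320,32),(370,90),(282,170),(228,112)],.032,(195,235),4)
n=lambda a:np.round(a,4).tolist()
for q in(b,o):print("blk",n(q),q.mean(0),[np.linalg.norm(q[i]-q[i-1]) for i in range(4)])
e=(b[1]+b[2]-b[0]-b[3]);print("long ang",np.degrees(np.arctan2(e[1],e[0])))
w=lambda q:[(c[0]-400,c[1]) for c in q]
p=P(w([(476,398),(684,430)]),.010,(365,175),5)
f=P(w([(566,40),(736,72),(716,205),(546,178)]),.053,(365,175),5)
bolt=P(w([(522,213),(693,245),(495,378),(669,411)]),.010,(365,175),5)
print(n(p),n(f),n(bolt)); print([np.linalg.norm(f[i]-f[i-1]) for i in range(4)],np.linalg.norm(p[1]-p[0]))
ax=lambda v:np.degrees(np.arctan2(v[1],v[0]))
print("yaw +x:",ax(p[0]-p[1])-90,ax(f[3]-f[2])-90,ax(f[0]-f[3]),ax(f[1]-f[2]),ax(bolt[0]-bolt[2]),ax(bolt[1]-bolt[3]),ax(bolt[0]-bolt[1])-90,ax(bolt[2]-bolt[3])-90)
# side: plate corners z=.01 and roof
g=lambda px,z:onz(s,(np.array(px)+.5)/5-.5+np.array((325,260)),z)[:2]
print("side plate",n(g((60,178),.01)),n(g((112,357),.01)),"roof",n(g((412,200),.053)),n(g((597,182),.053)),n(g((518,48),.053)),n(g((348,65),.053)))
print("vee top",n(g((500,305),.042)),n(g((660,322),.042)),n(g((663,440),.042)),"hex",n(g((50,557),.0)))
print("side blk",[n(onz(s,(np.array(c)+.5)/4-.5+np.array((255,185)),.032)[:2]) for c in((50,43),(126,43),(120,95),(40,95))])
E
```

```text
blk [[0.5037, 0.1452], [0.4777, 0.0788], [0.434, 0.0946], [0.4598, 0.1618]] [0.4687957  0.12006698] [np.float64(0.0469495220192212), np.float64(0.07132218408672938), np.float64(0.04648206349186431), np.float64(0.07195669201857215)]
blk [[0.5094, -0.0066], [0.4753, -0.036], [0.4285, 0.0146], [0.4621, 0.0462]] [0.4688089  0.00455045] [np.float64(0.07089456281683851), np.float64(0.044924510187412156), np.float64(0.06896165617816664), np.float64(0.04609344449775586)]
long ang -111.19904484521577
[[0.4864, -0.2584], [0.4712, -0.3598]] [[0.6526, -0.2979], [0.6382, -0.3801], [0.573, -0.3676], [0.5851, -0.2862]] [[0.5774, -0.2833], [0.5624, -0.3677], [0.4962, -0.2679], [0.4805, -0.3528]]
[np.float64(0.06845916630527617), np.float64(0.08339136674396498), np.float64(0.06632827291162009), np.float64(0.08226365643696615)] 0.10249920390503157
yaw +x: -8.502514841770505 -8.463440509618025 -9.840670057492243 -10.835249575543388 -10.717635487540663 -10.331826173946258 -10.127173573823 -10.479364547673242
side plate [0.4862, -0.2627] [0.4678, -0.3607] roof [0.572, -0.3696] [0.6348, -0.3837] [0.6507, -0.3035] [0.5877, -0.2905]
vee top [0.58, -0.4164] [0.6234, -0.4425] [0.5946, -0.4889] hex [0.4204, -0.4285]
side blk [[0.4581, 0.1612], [0.503, 0.1431], [0.4802, 0.0739], [0.4354, 0.0918]]
```

Request:
{"name": "drive_tool", "arguments": {"series": [[[3,-4.3,0],-9],[[3,-4.3,0],-9],[[3,-4.3,0],-9],[[3,-4.3,0],-9],[[3,-4.3,0],-9],[[3,-4.3,0],-9],[[3,-4.3,0],-9],[[3,-4.3,0],-9],[[3,-4.3,0],-9],[[3,-4.3,0],-9]], "hand": 0, "newtons": 25}}

```text
time: 1.35
ee_pos: [0.4508, 0.1751, 0.1922]
eef_rot: [0.789, 0.614, 0.0, -0.0]
ft_force: [1.1, 1.2, 0.3]
width: 0.0871
grip_force: 0.0
```

Request:
{"name": "drive_tool", "arguments": {"series": [[[1.3,-1.7,-1],-3.4],[[1.3,-1.7,-2],-3.4],[[0,0,-3],0],[[0,0,-3],0],[[0,0,0],0],[[0,0,0],0],[[0,0,0],0],[[0,0,0],0],[[0,0,0],0],[[0,0,0],0]]}}

```text
time: 2.6
ee_pos: [0.4763, 0.1427, 0.1024]
eef_rot: [0.823, 0.568, 0.0, 0.0]
ft_force: [-0.5, -0.4, 0.1]
width: 0.087
grip_force: 0.0
```

```bash
python3 - <<'E'
from h import *
from bench import r,vision
im=[]
for n,(x,y,w,h,k) in dict(top=(150,195,160,120,3.5),side=(215,140,120,120,3.5)).items():
    d=vision.camera(n); pickle.dump(d,open(n+"1.pkl","wb")); im.append(crop(d["color"][:,:,::-1],x,y,w,h,k)[:420])
im=np.hstack(im); print(im.shape); cv2.imwrite("pics/d1.png",cv2.resize(im,None,fx=.8,fy=.8))
s=r.read_state(); print(s["ee_pos"],s["eef_rot"],s["joint_positions"],s["ft_force"])
E
```

```text
(420, 980, 3)
[0.4762597  0.14271213 0.10233492] [8.22694781e-01 5.68483326e-01 7.12489085e-05 1.58765649e-05] [-0.81225245  0.12194414  0.46136456  1.92835335 -0.06066509  1.10453145
 -0.68803551] [-0.26387828 -0.15211222  0.34113812]
```

View pics/d1.png

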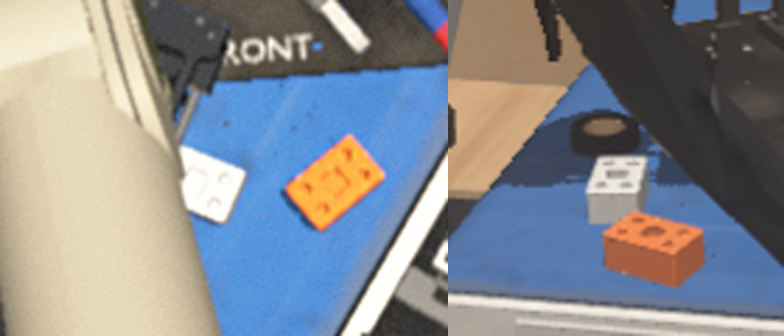

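The crop shows the block undisturbed (side crop near (615,190)). The arm hides it in the top view, so I'll check where the TCP projects.

```bash
python3 - <<'E'
from h import *
d=load("side1"); t=load("top1")
for X in([.4763,.1427,.1024],[.4763,.1427,.0944],[.4763,.1427,.032],[.469,.119,.032],[.476+.0405,.143-.015,.094],[.476-.0405,.143+.015,.094]): print(proj(d,X),proj(t,X))
im=d["color"][:,:,::-1].copy()
cv2.imwrite("pics/d2.png",cv2.resize(im[40:260,180:440],None,fx=2.7,fy=2.7))
E
```

```text
[273.8687092  171.04523451] [205.57148871 251.93120902]
[274.10566168 174.08670982] [206.08562899 252.45745937]
[275.91223138 197.13739875] [209.86872505 256.32864678]
[275.41585476 201.45896185] [220.08534395 259.50914112]
[291.5600215  173.97546755] [213.32085105 234.52248128]
[256.42729389 174.46194547] [198.55286115 270.92797144]
```

View pics/d2.png

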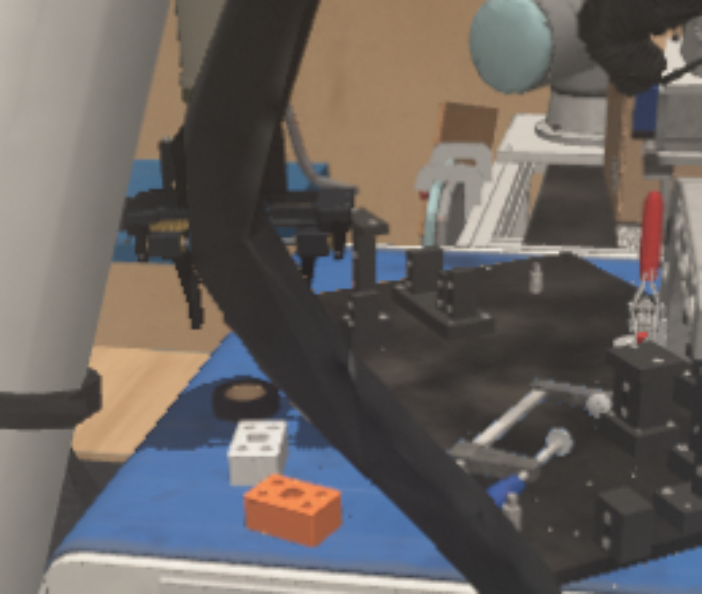

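The left fingertip shows at side pixel (253,161), but I predicted about (256,174). I'll descend a little and compare again.

Request:
{"name": "drive_tool", "arguments": {"series": [[[0,-0.1,-2],0],[[0,-0.1,-1.5],0],[[0,0,0],0],[[0,0,0],0],[[0,0,0],0],[[0,0,0],0],[[0,0,0],0],[[0,0,0],0],[[0,0,0],0],[[0,0,0],0]]}}

```text
time: 3.95
ee_pos: [0.4763, 0.1407, 0.0673]
eef_rot: [0.823, 0.568, 0.0, 0.0]
ft_force: [-0.3, -1.0, -0.3]
width: 0.0867
grip_force: 0.0
```

```bash
python3 - <<'E'
from h import *
from bench import r,vision
d=vision.camera("side"); pickle.dump(d,open("side2.pkl","wb"))
p=r.read_state()["ee_pos"]; print(p)
im=crop(d["color"][:,:,::-1],215,110,110,110,7); im=im[:600].copy()
w=np.array([.934,-.358,0])
for X in (p-[0,0,.008],p-[0,0,.008]+.0435*w,p-[0,0,.008]-.0435*w):
    q=proj(d,X);print(q); cv2.circle(im,tuple(((q-[215,110]+.5)*7).astype(int)),4,(0,0,255),1)
cv2.imwrite("pics/e1.png",im)
E
```

```text
[0.47624851 0.14072868 0.0672735 ]
[275.30683218 187.51474366]
[292.7874328  187.37506108]
[257.88774287 187.66437232]
```

View pics/e1.png

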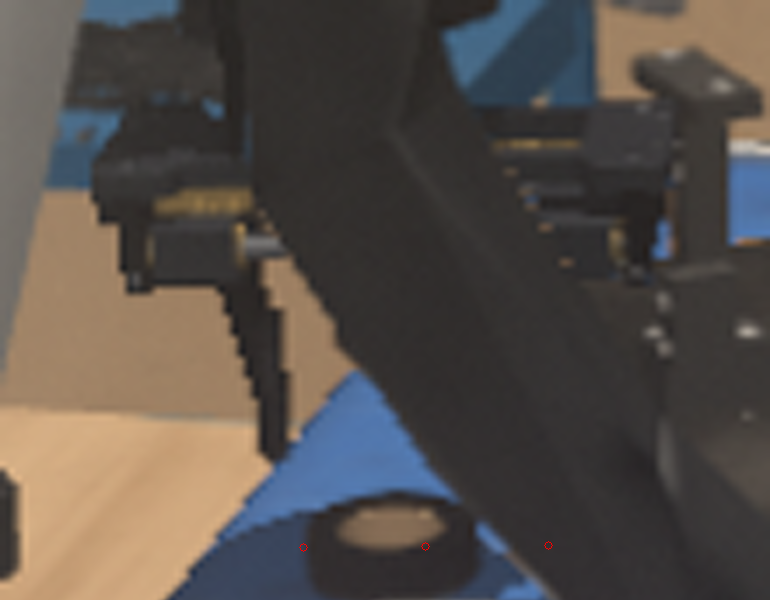

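Request:
{"name": "drive_tool", "arguments": {"series": [[[0,0,-1.5],0],[[0,0,-1.5],0],[[0,0,-1.0],0],[[0,0,-0.5],0],[[0,0,-0.5],0],[[0,0,-0.3],0],[[0,0,0],0],[[0,0,0],0],[[0,0,0],0],[[0,0,0],0]]}}

```text
time: 5.25
ee_pos: [0.4763, 0.1408, 0.0144]
eef_rot: [0.823, 0.569, 0.0, 0.0]
ft_force: [0.2, -0.3, -0.3]
width: 0.0872
grip_force: 0.0
```

```bash
python3 - <<'E'
from h import *
from bench import r,vision
d=vision.camera("side"); pickle.dump(d,open("side3.pkl","wb"))
t=vision.camera("top"); pickle.dump(t,open("top3.pkl","wb"))
s=r.read_state();p=s["ee_pos"]; print(p,s["ft_force"],s["joint_positions"])
im=crop(d["color"][:,:,::-1],225,140,90,90,6).copy()
w=np.array([.934,-.358,0])
for X in (p-[0,0,.008],p-[0,0,.008]+.0435*w,p-[0,0,.008]-.0435*w):
    q=proj(d,X);print(q,proj(t,X)); cv2.circle(im,tuple(((q-[225,140]+.5)*6).astype(int)),4,(0,0,255),1)
cv2.imwrite("pics/f1.png",np.hstack([im[:,:],crop(t["color"][:,:,::-1],180,210,70,90,6)])[:, :800])
E
```

```text
[0.47630999 0.14071394 0.01435603] [ 0.25617817 -0.05851892  0.55864235] [-0.78310662  0.24782908  0.44965776  2.00762087 -0.13502239  0.91408905
 -0.62427205]
[276.83218329 206.59942836] [212.16089257 257.80873486]
[293.93538271 206.48804573] [219.21028357 240.88248657]
[259.78694164 206.71658919] [205.05079282 274.92111233]
```

View pics/f1.png

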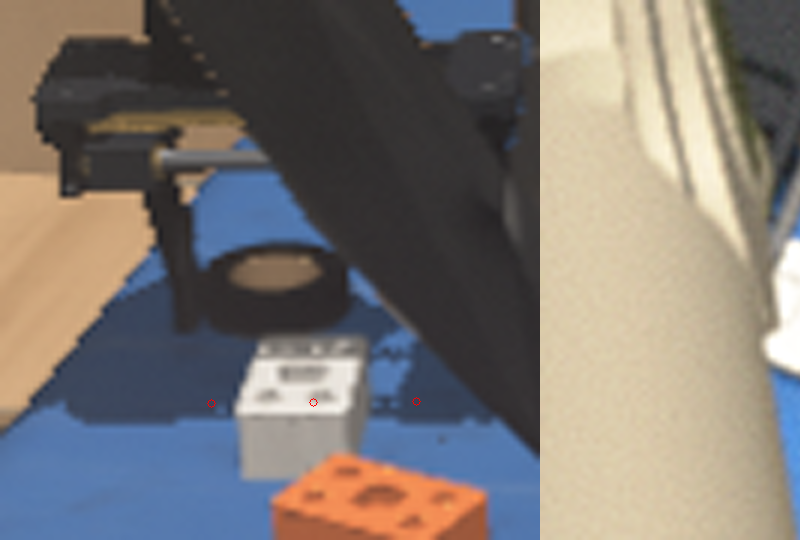

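Left fingertip at side (255.8,195.3), still about 11 px above the prediction; the block is intact. I'll compute what each hypothesis (higher, or further back) implies.

```bash
python3 - <<'E'
from h import *
d=load("side3")
px=(255.8,195.3)
for z in(.006,.02,.04):print(z,onz(d,px,z))
v=ray(d,px);c=-d["R"].T@d["t"]
for y in(.155,.17):print("y",y,c+v*(y-c[1])/v[1])
# gripper body features: left bracket bottom corner, rail
for q in((60,195),(40,100),(520,90)):
    px=np.array(q)/6+[225,140]; v=ray(d,px); print(q,c+v*(.155-c[1])/v[1])
print("tape",onz(d,(np.array((275,270))/6+[225,140]),.019)[:2], onz(load("top"),(164,252),.019)[:2])
print("blk rear",[onz(d,np.array(q)/6+[225,140],.032)[:2] for q in((258,338),(368,345),(352,415),(238,410))])
E
```

```text
0.006 [0.44084875 0.22806399 0.006     ]
0.02 [0.43570218 0.19816773 0.02      ]
0.04 [0.42834994 0.1554588  0.04      ]
y 0.155 [0.42827096 0.155      0.04021485]
y 0.17 [0.43085318 0.17       0.03319056]
(60, 195) [0.38370782 0.155      0.10859014]
(40, 100) [0.38036392 0.155      0.14934712]
(520, 90) [0.57813863 0.155      0.12491391]
tape [0.48837624 0.24972789] [0.48769796 0.25142362]
blk rear [array([0.45881971, 0.15482513]), array([0.50016398, 0.13081588]), array([0.47700625, 0.07064931]), array([0.43555638, 0.09197314])]
```

```bash
python3 - <<'E'
from h import *
t=load("top3"); d=load("side3"); p=np.array([.4763,.1407])
u=np.array([.358,.934])
for q in((785,225),(797,195)):
    px=np.array([(q[0]-540)/6+180,q[1]/6+210])
    for z in(.085,.115):
        X=onz(t,px,z)[:2]; print(q,z,X,"u-off",(X-p)@u,"w-off",(X-p)@[.934,-.358])
a=cv2.absdiff(t["color"],load("top")["color"]).max(2)>60
m=a[195:300,150:300]; ys,xs=np.nonzero(m); 
for y in range(225,290,8): 
    x=np.nonzero(a[y,150:300])[0]+150; print(y,x.max() if len(x) else None)
E
```

```text
(785, 225) 0.085 [0.4889561 0.1118066] u-off -0.022455552373158237 w-off 0.022164635013552814
(785, 225) 0.115 [0.48433834 0.1083302 ] u-off -0.027355667591755325 w-off 0.019096198209939255
(797, 195) 0.085 [0.50023316 0.10765357] u-off -0.02229729597890083 w-off 0.03418419369182085
(797, 195) 0.115 [0.49532478 0.1042842 ] u-off -0.027201489633258646 w-off 0.03080600006497496
225 234
233 231
241 224
249 221
257 218
265 218
273 218
281 219
289 220
```

Request:
{"name": "drive_tool", "arguments": {"series": [[[0,0,0],0],[[0,0,0],0],[[0,0,0],0],[[0,0,0],0],[[0,0,0],0],[[0,0,0],0],[[0,0,0],0],[[0,0,0],0],[[0,0,0],0],[[0,0,0],0]], "hand": 1, "newtons": 25}}

```text
time: 6.6
ee_pos: [0.4763, 0.1407, 0.0143]
eef_rot: [0.823, 0.568, 0.0, 0.0]
ft_force: [0.0, -0.3, 0.3]
width: 0.0016
grip_force: 0.0
```

Request:
{"name": "drive_tool", "arguments": {"series": [[[0,0,0.5],0],[[0,0,0],0],[[0,0,0],0],[[0,0,0],0],[[0,0,0],0],[[0,0,0],0],[[0,0,-0.5],0],[[0,0,-0.3],0],[[0,0,-0.3],0],[[0,0,-0.2],0]], "hand": 0}}

```text
time: 7.85
ee_pos: [0.4762, 0.1406, 0.006]
eef_rot: [0.823, 0.568, -0.0, 0.0]
ft_force: [-0.2, -0.8, 0.3]
width: 0.0855
grip_force: 0.0
```

Request:
{"name": "drive_tool", "arguments": {"series": [[[0,0,-0.3],0],[[0,0,-0.3],0],[[0,0,-0.3],0],[[0,0,-0.3],0],[[0,0,-0.2],0],[[0,0,-0.2],0],[[0,0,0],0],[[0,0,0],0],[[0,0,0],0],[[0,0,0],0]]}}

```text
time: 9.1
ee_pos: [0.4763, 0.1407, -0.0097]
eef_rot: [0.823, 0.569, 0.0, 0.0]
ft_force: [-0.4, -0.4, 0.1]
width: 0.0871
grip_force: 0.0
```

```bash
python3 - <<'E'
from h import *
from bench import r,vision
d=vision.camera("side"); pickle.dump(d,open("side4.pkl","wb"))
s=r.read_state();p=s["ee_pos"]; print(p,s["ft_force"])
im=crop(d["color"][:,:,::-1],225,140,90,90,6).copy()
cv2.imwrite("pics/g1.png",im)
# track left fingertip by template from side3
a=load("side3")["color"]; T=a[175:198,248:261]
m=cv2.matchTemplate(d["color"][170:225,240:270],T,cv2.TM_CCOEFF_NORMED); print(cv2.minMaxLoc(m), "old loc",(8,5))
E
```

```text
[ 0.47629635  0.14071442 -0.00965396] [-0.637046   -0.14391709  0.46563675]
(-0.3304637670516968, 0.7344343662261963, (5, 30), (7, 7)) old loc (8, 5)
```

Request:
{"name": "drive_tool", "arguments": {"series": [[[0,0,-0.2],0],[[0,0,-0.2],0],[[0,0,-0.2],0],[[0,0,0],0],[[0,0,0],0],[[0,0,0],0],[[0,0,0],0],[[0,0,0],0],[[0,0,0],0],[[0,0,0],0]]}}

```text
time: 10.4
ee_pos: [0.4762, 0.1407, -0.0157]
eef_rot: [0.823, 0.568, 0.0, 0.0]
ft_force: [-1.1, -0.5, 0.6]
width: 0.0874
grip_force: 0.0
```

View pics/g1.png

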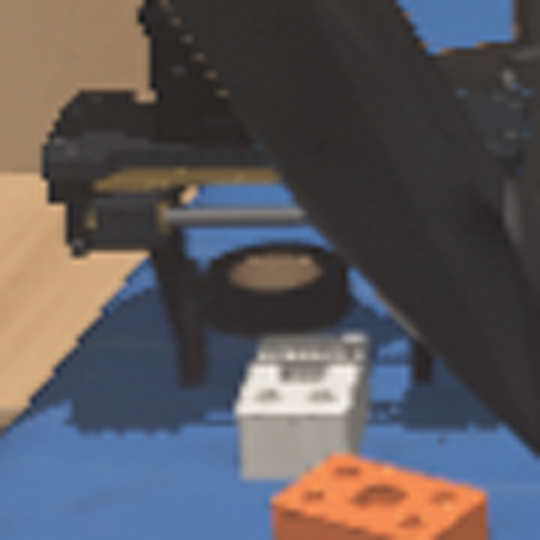

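Both fingertips straddle the rear end of the block (tips at crop (192,385) and (423,380), block between 258 and 366). The true tool height is about 32 mm above the reported one.

Request:
{"name": "drive_tool", "arguments": {"series": [[[0,0,0],0],[[0,0,0],0],[[0,0,0],0],[[0,0,0],0],[[0,0,0],0],[[0,0,0],0],[[0,0,0],0],[[0,0,1],0],[[0,0,2],0],[[0,0,3],0]], "hand": 1, "newtons": 25}}

```text
time: 11.65
ee_pos: [0.4753, 0.1403, 0.0447]
eef_rot: [0.823, 0.568, -0.001, -0.0]
ft_force: [0.2, 0.6, -1.9]
width: 0.0448
grip_force: 25.0
```

Request:
{"name": "drive_tool", "arguments": {"series": [[[0.3,-2,3],8],[[0.3,-4,2],10],[[0.3,-5,0],10],[[0.3,-5,0],10],[[0.3,-5,0],10],[[0.3,-5,0],10],[[0.3,-5,0],10],[[0.3,-5,0],10],[[0.3,-4,0],8],[[0.3,-3,0],6]]}}

```text
time: 12.9
ee_pos: [0.5053, -0.2776, 0.0946]
eef_rot: [0.184, 0.983, -0.0, -0.0]
ft_force: [1.5, 0.3, -2.6]
width: 0.0449
grip_force: 25.0
```

Request:
{"name": "drive_tool", "arguments": {"series": [[[0.1,-2,0],6],[[0.2,-1.8,-1],5],[[0,0,-3],0],[[0,0,-2],0],[[0,0,-1],0],[[0,0,0],0],[[0,0,0],0],[[0,0,0],0],[[0,0,0],0],[[0,0,0],0]]}}

```text
time: 14.15
ee_pos: [0.5092, -0.3138, 0.0245]
eef_rot: [0.091, 0.996, 0.0, 0.0]
ft_force: [-0.1, -0.8, -3.3]
width: 0.0449
grip_force: 25.0
```

```bash
python3 - <<'E'
from h import *
from bench import r,vision
d=vision.camera("side"); t=vision.camera("top"); pickle.dump(d,open("side5.pkl","wb")); pickle.dump(t,open("top5.pkl","wb"))
s=r.read_state();p=s["ee_pos"]; print(p,s["eef_rot"],s["ft_force"],s["joint_positions"])
for z in(0,.032):print(proj(d,p+[0,0,z]),proj(t,p+[0,0,z]))
a=crop(d["color"][:,:,::-1],320,230,100,120,4); b=crop(t["color"][:,:,::-1],365,170,90,110,4.3636)
cv2.imwrite("pics/h1.png",np.hstack([a,b[:480]]))
E
```

```text
[ 0.5091099  -0.31378242  0.02436889] [ 9.05616703e-02  9.95890848e-01  3.99160991e-05 -1.67957410e-05] [ 0.24270086  0.03449636 -2.79685572] [ 0.03565122  0.46410342  0.55235048  1.74118172 -0.28008656  1.01560747
  2.07929066]
[359.00113359 302.3256463 ] [403.54012275 244.05157404]
[359.31332856 287.60731523] [406.6743406  241.86608486]
```

View pics/h1.png

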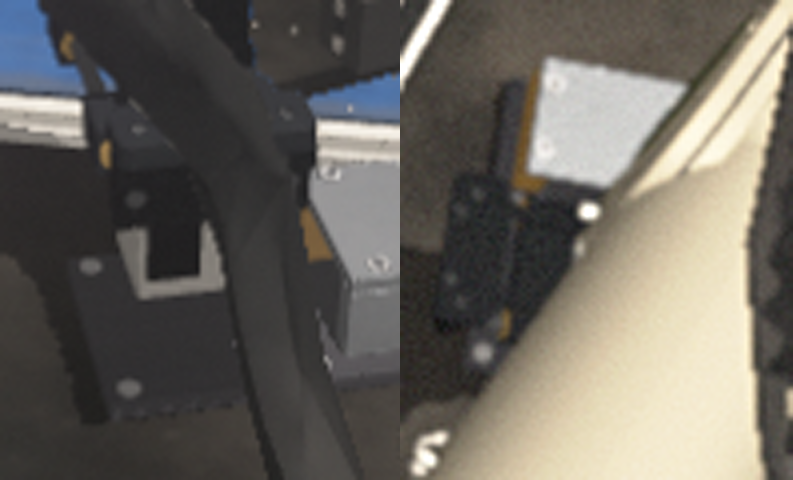

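Side view: the block is held over the plate in front of the mouth, with its bottom outer-right corner near crop (142,300). Checking that against the prediction.

```bash
python3 - <<'E'
from h import *
d=load("side5")
c=onz(d,(np.array((141,299))+.5)/4-.5+np.array((320,230)),.040)[:2]; print(c)
for X in ([.4929,-.3337,.040],[.4929,-.3337,.072],[.4929+.06,-.3337-.012,.04]): print((proj(d,X)-[320,230]+.5)*4)
o=np.array([.580,-.3285]);a=np.radians(-10.2);R=np.array([[np.cos(a),np.sin(a)],[-np.sin(a),np.cos(a)]])
print("TCP in nest",R@(np.array([.5091,-.3138])-o),"corner in nest",R@(c-o))
E
```

```text
[ 0.49241364 -0.3346224 ]
[141.72598213 297.97103942]
[142.67738598 237.08312285]
[281.95451372 282.54176634]
TCP in nest [-0.07238261  0.00191237] corner in nest [-0.08511793 -0.02153585]
```

Request:
{"name": "drive_tool", "arguments": {"series": [[[0,0,-1],0],[[0,0,-1],0],[[0,0,-0.6],0],[[0,0,-0.2],0],[[0,0,-0.1],0],[[0,0,0],0],[[0,0,0],0],[[0,0,0],0],[[0,0,0],0],[[0,0,0],0]]}}

```text
time: 15.5
ee_pos: [0.5091, -0.3138, -0.0047]
eef_rot: [0.091, 0.996, 0.0, -0.0]
ft_force: [0.4, 0.4, -2.1]
width: 0.0446
grip_force: 25.0
```

Request:
{"name": "drive_tool", "arguments": {"series": [[[0,0,-0.05],0],[[0,0,0],0],[[0,0,-0.05],0],[[0,0,0],0],[[0,0,0],0],[[0,0,0],0],[[0,0,0],0],[[0,0,0],0],[[0,0,0],0],[[0,0,0],0]]}}

```text
time: 16.75
ee_pos: [0.5091, -0.3138, -0.0056]
eef_rot: [0.091, 0.996, 0.0, -0.0]
ft_force: [-1.1, 1.8, 2.6]
width: 0.0449
grip_force: 25.0
```

Request:
{"name": "drive_tool", "arguments": {"series": [[[0.25,-0.045,0],0],[[0.25,-0.045,0],0],[[0.25,-0.045,0],0],[[0.25,-0.045,0],0],[[0.25,-0.045,0],0],[[0.25,-0.045,0],0],[[0.25,-0.045,0],0],[[0.25,-0.045,0],0],[[0.25,-0.045,0],0],[[0.2,-0.035,0],0]]}}

```text
time: 18.0
ee_pos: [0.5337, -0.3183, -0.0056]
eef_rot: [0.091, 0.996, 0.0, -0.0]
ft_force: [-3.5, 1.2, 6.2]
width: 0.0444
grip_force: 25.0
```

Request:
{"name": "drive_tool", "arguments": {"series": [[[0,0,0.03],0],[[0,0,0],0],[[0.06,-0.011,0],0],[[0.06,-0.011,0],0],[[0.06,-0.011,0],0],[[0.06,-0.011,0],0],[[0.06,-0.011,0],0],[[0.06,-0.011,0],0],[[0,0,0],0],[[0,0,0],0]], "newtons": 5}}

```text
time: 19.25
ee_pos: [0.5372, -0.3188, -0.0054]
eef_rot: [0.091, 0.996, 0.0, -0.0]
ft_force: [0.3, 0.1, -2.6]
width: 0.0452
grip_force: 5.0
```

Request:
{"name": "drive_tool", "arguments": {"series": [[[0.06,-0.011,0],0],[[0.06,-0.011,0],0],[[0.06,-0.011,0],0],[[0.06,-0.011,0],0],[[0.06,-0.011,0],0],[[0.06,-0.011,0],0],[[0.06,-0.011,0],0],[[0.06,-0.011,0],0],[[0,0,0],0],[[0,0,0],0]]}}

```text
time: 20.5
ee_pos: [0.542, -0.3197, -0.0054]
eef_rot: [0.091, 0.996, 0.0, -0.0]
ft_force: [-0.0, -0.0, -2.7]
width: 0.045
grip_force: 5.0
```

Request:
{"name": "drive_tool", "arguments": {"series": [[[0.06,-0.011,0],0],[[0.06,-0.011,0],0],[[0.06,-0.011,0],0],[[0.06,-0.011,0],0],[[0.06,-0.011,0],0],[[0.06,-0.011,0],0],[[0.06,-0.011,0],0],[[0.06,-0.011,0],0],[[0,0,0],0],[[0,0,0],0]]}}

```text
time: 21.75
ee_pos: [0.5469, -0.3206, -0.0054]
eef_rot: [0.091, 0.996, 0.0, 0.0]
ft_force: [-1.5, -0.4, -3.2]
width: 0.0449
grip_force: 5.0
```

Request:
{"name": "drive_tool", "arguments": {"series": [[[0.06,-0.011,0],0],[[0.06,-0.011,0],0],[[0.06,-0.011,0],0],[[0.06,-0.011,0],0],[[0.06,-0.011,0],0],[[0,0,0],0],[[0,0,0],0],[[0,0,0],0],[[0,0,0],0],[[0,0,0],0]]}}

```text
time: 23.0
ee_pos: [0.5495, -0.3211, -0.0055]
eef_rot: [0.091, 0.996, 0.0, -0.0]
ft_force: [-3.8, 1.6, -0.7]
width: 0.0451
grip_force: 5.0
```

Request:
{"name": "drive_tool", "arguments": {"series": [[[0.05,-0.009,0],0],[[0.05,-0.009,0],0],[[0,0,0],0],[[0,0,0],0],[[0,0,0],0],[[0,0,0],0],[[0,0,0],0],[[0,0,0],0],[[0,0,0],0],[[0,0,0],0]]}}

```text
time: 24.25
ee_pos: [0.55, -0.3212, -0.0056]
eef_rot: [0.091, 0.996, 0.0, -0.001]
ft_force: [-7.0, 2.1, -0.6]
width: 0.0449
grip_force: 5.0
```

Request:
{"name": "drive_tool", "arguments": {"series": [[[-0.05,0.009,0],0],[[0.009,0.05,0],0],[[0.009,0.05,0],0],[[0.009,0.05,0],0],[[0.009,0.05,0],0],[[0.009,0.05,0],0],[[0,0,0],0],[[0,0,0],0],[[0,0,0],0],[[0,0,0],0]]}}

```text
time: 25.5
ee_pos: [0.5505, -0.3189, -0.0055]
eef_rot: [0.091, 0.996, 0.0, -0.0]
ft_force: [-4.8, -1.8, -2.4]
width: 0.0453
grip_force: 5.0
```

Request:
{"name": "drive_tool", "arguments": {"series": [[[0.009,0.05,0],0],[[0.009,0.05,0],0],[[0.009,0.05,0],0],[[0,0,0],0],[[0,0,0],0],[[0,0,0],0],[[0,0,0],0],[[0,0,0],0],[[0,0,0],0],[[0,0,0],0]]}}

```text
time: 26.75
ee_pos: [0.5508, -0.3173, -0.0055]
eef_rot: [0.091, 0.996, 0.0, -0.0]
ft_force: [-4.8, -1.2, -2.1]
width: 0.0444
grip_force: 5.0
```

Request:
{"name": "drive_tool", "arguments": {"series": [[[0.009,0.05,0],0],[[0.009,0.05,0],0],[[0.009,0.05,0],0],[[0,0,0],0],[[0,0,0],0],[[0,0,0],0],[[0,0,0],0],[[0,0,0],0],[[0,0,0],0],[[0,0,0],0]]}}

```text
time: 28.0
ee_pos: [0.5508, -0.3172, -0.0053]
eef_rot: [0.091, 0.996, -0.001, -0.0]
ft_force: [-5.3, -5.6, -2.9]
width: 0.045
grip_force: 5.0
```

Request:
{"name": "drive_tool", "arguments": {"series": [[[0,0,-0.02],0],[[0.03,-0.005,-0.02],0],[[0,0,-0.01],0],[[0.02,-0.004,0],0],[[0,0,0],0],[[0,0,0],0],[[0,0,0],0],[[0,0,0],0],[[0,0,0],0],[[0,0,0],0]]}}

```text
time: 29.25
ee_pos: [0.5509, -0.3172, -0.0056]
eef_rot: [0.091, 0.996, -0.001, -0.0]
ft_force: [-6.6, -3.9, -0.1]
width: 0.0451
grip_force: 5.0
```

Request:
{"name": "drive_tool", "arguments": {"series": [[[0,0,0],0],[[0,0,0],0],[[0,0,0],0],[[0,0,0],0],[[0,0,0],0],[[0,0,0],0],[[0,0,0],0],[[0,0,0],0],[[0,0,0],0],[[0,0,0],0]], "hand": 0.3}}

```text
time: 30.5
ee_pos: [0.5517, -0.3158, -0.0059]
eef_rot: [0.091, 0.996, 0.0, -0.0]
ft_force: [-1.1, 0.1, -0.1]
width: 0.0609
grip_force: 0.0
```

```bash
python3 - <<'E'
from h import *
from bench import r,vision
s=r.read_state();print(s["ee_pos"],s["ft_force"],s["width"],s["time"])
E
```

```text
[ 0.55173905 -0.31582733 -0.00593208] [-1.05812314  0.07908462 -0.06430478] 0.06089039700785098 30.5
```

Request:
{"name": "drive_tool", "arguments": {"series": [[[0,0,0.5],0],[[0,0,1.5],0],[[0,0,3],0],[[0,0,4],0],[[0,0,4],0],[[-1,0,3],0],[[-2,0,2],0],[[0,0,0],0],[[0,0,0],0],[[0,0,0],0]]}}

```text
time: 31.75
ee_pos: [0.522, -0.3152, 0.1732]
eef_rot: [0.09, 0.996, 0.0, -0.001]
ft_force: [-0.7, -0.2, -0.0]
width: 0.0609
grip_force: 0.0
```

```bash
python3 - <<'E'
from h import *
from bench import r,vision
s=r.read_state();print(s["ee_pos"],s["ft_force"],s["time"])
d=vision.camera("side"); a=d["color"].astype(int); 
o=np.array([.580,-.3285]);al=np.radians(-10.2);R=np.array([[np.cos(al),-np.sin(al)],[np.sin(al),np.cos(al)]])
W=lambda x,y,z:[*(o+R@[x,y]),z]
# bright region on outer end / top of the block, expected outer end x=26-70=-44 mm
for n,X in dict(outR=W(-.044,-.0175,.042),outL=W(-.044,.0275,.042),outRb=W(-.044,-.0175,.01)).items(): print(n,proj(d,X).round(1))
b0=load("side")["color"].astype(int)
m=(a.mean(2)>120)&(abs(a-b0).max(2)>25); m[:, :330]=0; m[:,430:]=0; m[:255]=0; m[330:]=0
n,l,st,c=cv2.connectedComponentsWithStats(m.astype(np.uint8)); i=1+st[1:,4].argmax(); print(st[i],c[i])
p=cv2.approxPolyDP(cv2.findContours((l==i).astype(np.uint8),0,2)[0][0],1.5,True)[:,0]
for q in p: print(q,R.T@(onz(d,q,.042)[:2]-o)*1000)
E
```

```text
[ 0.52197953 -0.31524159  0.17318567] [-0.74394179 -0.22233363 -0.01383725] 31.75
outR [377.9 299.1]
outL [371.5 283.9]
outRb [377.2 313.7]
[395 281  10  30 148] [399.83108108 296.97972973]
[395 281] [-0.13469989 28.01276634]
[400 310] [-15.4440898  -52.94585945]
[403 309] [ -9.78424596 -51.39632291]
[404 297] [  1.629      -20.42921497]
```

```bash
python3 -c "
from bench import r
print(r.close_job())"
```

```text
the job is handed in; nothing more can be done
None
```

I slid the aluminium block into the nest until I felt the end stop at about 6–7 N and the brass guide at about 5 N, then released it, moved the gripper clear and handed the job in at about 32 s. I couldn't see the block fully seated because the cameras' view of its outer end is blocked, and the hand-in gave no verdict.

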